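Snap a retaining clip onto a solder rack's rod and close up the spool

TASK

Press the blue open C-shaped clip down over the bare part of the rack's steel rod, through its gap, until it snaps over it, and seat it with a firm downward push of about 15 N. Then slide it along the rod so that the clip pushes the solder spool right up against the brass collar and sits snug against the spool's orange hub, pressing there for a moment with about 15 N. Go gently: never over 30 N on the rod or 20 N on the spool, do not touch the spool with the gripper, leave the other things on the desk where they are, and let go at the end.

Things in the scene. Friction and masses are not known exactly. Their poses are not given: they have to be found in the camera images.
- clip_grip (a point): the point to grasp on the blue plastic clip: centre of its upright tab, which is 12 mm thick (along x), 24 mm long (y) and 40 mm high (20 mm above and below this point). Below the tab is a shoulder 24 mm wide in x. z points up; y is the direction the rod takes through the clip (the clip is symmetric: either way round will do). It lies 35 mm straight above clip_bore.
- clip_bore (a point): axis of the clip's C-shaped bore at mid length, 17 mm above its feet; y = bore axis. The gap is underneath: 9.5 mm between two sprung lips, with a flared mouth about 22 mm wide below. Pressed down, the 12 mm rod forces the jaws apart (about 8 N) and they close under it; fully home, the saddle on top of the bore rests on the rod and this point lies on the rod's axis.
- rod_mid (a point): middle of the rack's horizontal steel rod, 12 mm thick, 90 mm above the desk; y runs along the rod towards the brass collar, z up. The grey rack is screwed down, 300 mm long, with uprights 100 mm high at y = -135 and +135 mm. Between the upright at -y and the spool the rod is bare. The clip must press on rod and rack with no more than 30 N.
- spool_face (a point): centre of the orange hub's free end face (27 mm diameter), which the clip must push; the clip comes from the -y side. The hub stands out 10 mm from the 57 mm solder spool (black and white); hub end to hub end is 58 mm. Axes as rod_mid. With the clip snug, clip_bore is 12 mm to -y of this point. Press on the spool with no more than 20 N.
- spool: the same solder spool with its orange hub; origin at its centre on the rod's axis, axes as rod_mid. It slides on the rod with about 1.5 N of friction, 12 to 35 mm, until its other hub end meets the fixed brass stop collar (24 mm diameter). The collar is clamped at another place on the rod each time and its place is not measured: see it or feel for it. It always stops the hub well past the middle of the rod.
- clip: the whole clip: 24 mm long in y, about 28 mm wide over its feet in x, 70 mm high, about 60 g; starts upright on the desk, gap down. Origin between its feet, axes as clip_grip.
- stapler_c (a point): black stapler (bystander); this point is near its middle
- tape_red_c (a point): roll of red tape (bystander); this point is near its middle
- gu10_c (a point): white spot lamp (bystander); this point is near its middle
- lampholder_c (a point): white round lampholder (bystander); this point is near its middle
Mind the look-alikes: they are no part of the job. Of the things shaped like the clip, the blue one is meant.

How it is judged:
By the outcome, as a careful person would: the job done as asked, in the order asked, and still so for the second after the job is handed in, with the robot touching nothing.
It also fails if it takes over 72 s, if anything falls off the work surface, if the arm or the gripper's body presses on something with over 40 N, if the wrist force passes 120 N, or if a joint passes its speed limit or range.

ROBOT

A 7-joint arm with a two-finger parallel gripper is mounted at the origin on a cart in front of the work surface, level with it; the furniture and walls round the work are solid. World frame = base frame: x ahead of the robot, y to its left, z up, the work surface at z = 0. Lengths are in m, angles in rad, forces in N, time in s.
With the tool pointing down it reaches from about 0.425 to 0.925 m from the base axis. Payload 6.8 kg.
Tool frame: the origin (TCP) lies on the centre line of the jaws, within the pads' length; the fingertips stand 19 mm ahead of it and the grasp point (between the pads) is the TCP; z points along the fingers, y is the line along which they close (so a half turn about z gives the same grasp; the last joint's range is limited). The gripper opens to 85 mm and grips with 20 to 120 N. Pads are 22 mm wide; open, the fingers measure 114 mm over their backs; the gripper's body (76 mm by 85 mm) begins 54 mm behind the grasp point. The pads swing forward as they close: fully open they stand 13 mm farther back than shut.
Start: joints at [1.185, 0.477, 0.022, 1.555, -0.011, 1.109, -0.083], TCP at [0.185, -0.649, 0.25] pointing down, gripper open.
Joint ranges: [-2.96, 2.96], [-0.34, 2.1], [-1.41, 1.46], [0.24, 2.44], [-1.37, 4.51], [0.17, 1.92], [-2.96, 2.96]. Speed limits (rad/s): [2.39, 2.39, 3.14, 3.14, 3.14, 3.14, 3.14].

INTERFACE

Orientations are given as a rotation vector (axis times angle).
In Python, from bench import r gives the robot as it stands. The module is installed in compiled form; this text tells all that it offers.
- The arm moves only by the tool arm_command, never from a script. Its argument "rows" is a list of rows, each an object of numbers: "fingers": the opening, from -1 (shut) to 1 (fully open); "x", "y", "z": the shift along the tool's x, y, z in m; "ax", "ay", "az": the turn, a rotation vector about the tool's x, y, z in degrees. In form: [{"fingers": .., "x": .., "y": .., "z": .., "ax": .., "ay": .., "az": ..}, ...]. A call has 1 to 10 rows; each row shifts and turns the commanded pose from where the row before left it, along the tool's axes as they then stand; what a row does not reach is not made up. A row lasts 1/12 s, in which the tool goes at most 41.7 mm and 7.16 degrees, less where a joint would pass 70% of its speed; a pose out of reach is approached as far as the arm can. A call is refused whole if a number of a shift passes 0.0417 or a number of a turn 7.16, either way. A call with a gripper value outside its range is refused whole. The fingers move at their own pace and stop on an object; "grip_force" is the grip in N (left out, the last holds). Time passes only in rows, so rows that do not move let the fingers close. It gives the time, the measured TCP pose, the force, the opening and the grip force at its end, in the units of the state.
- r.get_obs(): the state, without advancing time (a new reading comes with each control period).
- r.grab_frame(name): name is "scene" or "top" or "wrist"; returns a dict with "frame" (480x640x3 uint8, red, green, blue), "depth" (480x640 float32, m along the optical axis (not along the pixel's ray), 0 where there is no reading), "K" (3x3 intrinsics, pixels), "distortion" ([k1, k2, p1, p2, k3] as OpenCV has them; the pictures are not rectified), "world_from_camera" (4x4, takes a point from camera to world coordinates). Camera axes: x right, y down, z forward; pixel columns grow to the right and rows downward; lengths in m; the calibration is good to about 2 mm. A picture is of the moment at which its call begins.
- r.hand_in(): hands the job in; it is judged then, once.
The state is a dict: "clock": time; "joints": joint angles; "qvel": joint speeds; "tau": joint torques, N m; "tcp_pos": TCP position; "orientation": TCP orientation; "contact_force": force on the tool from outside, world axes, zero at the start; "moment": the same for the moment, N m; "grip_width": finger opening in m; "gripper_force": force on a finger pad.
Only numpy, scipy, OpenCV 4.12 (cv2) and the standard library are available. Lean on these libraries where they do the work, as an engineer would, in place of code of your own. Each camera call takes 0.05 s, during which the arm holds its last target. There are 200 camera calls.

## Working session

There is one attempt and no reset: what is moved stays moved. The work goes in short steps, Python scripts to look and compute and a tool call to move; the robot and the scene stay as the last step left them, time stands still between calls to the robot, and variables do not carry over. Pictures are saved under pics/ and viewed, at most 10 in all, crops included, and the job is handed in when it is done.

Besides the shell and the picture viewer there is one more tool, called after "Request:" as name(argument=value, ...), one argument or row to a line, values as JSON. arm_command: Moves the arm, as the interface text tells. Its arguments: {"type":"object","properties":{"rows":{"type":"array"},"grip_force":{"type":"number"}},"required":["rows"]}

```bash
mkdir -p pics; python3 - <<'E'
from bench import r
import cv2,numpy as np
o=r.get_obs();print(o)
for n in("scene","top"):
    f=r.grab_frame(n);cv2.imwrite(f"pics/{n}0.png",f["frame"][:,:,::-1]);np.savez(f"{n}0.npz",**f)
    print(n,f["K"].tolist(),f["distortion"],np.round(f["world_from_camera"],3).tolist())
E
```

```text
{'clock': 0.0, 'joints': array([ 1.18488978,  0.47777839,  0.02232022,  1.55642985, -0.01152047,
        1.10929579, -0.08308766]), 'qvel': array([ 0.00138281,  0.00030379,  0.0010481 ,  0.00133198,  0.00048316,
       -0.00109504, -0.00041787]), 'tau': array([-3.72219856e-04, -5.96460485e+01,  1.60767652e+00, -2.81200558e+01,
        1.24144141e-02,  9.44941188e-03, -1.62295657e-05]), 'tcp_pos': array([ 0.18497315, -0.64859317,  0.24934898]), 'orientation': array([-3.10959260e+00, -4.34799299e-01,  5.49534893e-04]), 'contact_force': array([-0.31179251, -0.5726853 ,  0.15076007]), 'moment': array([ 0.02225978,  0.03115862, -0.02949514]), 'gripper_force': 0.0, 'grip_width': 0.08546889982068487}
scene [[522.5763094687713, 0.0, 329.2849512340793], [0.0, 522.5763094687713, 238.8025823595824], [0.0, 0.0, 1.0]] [-0.05728148  0.          0.          0.          0.        ] [[-0.711, -0.316, 0.628, -0.258], [-0.703, 0.352, -0.619, 0.729], [-0.026, -0.881, -0.472, 0.643], [0.0, 0.0, 0.0, 1.0]]
top [[604.0652011266053, 0.0, 320.6398530008705], [0.0, 604.0652011266053, 244.8652975972823], [0.0, 0.0, 1.0]] [-0.18900391  0.          0.          0.          0.        ] [[0.029, -0.99, 0.138, 0.309], [-0.999, -0.032, -0.02, -0.031], [0.024, -0.138, -0.99, 1.42], [0.0, 0.0, 0.0, 1.0]]
```

View pics/scene0.png

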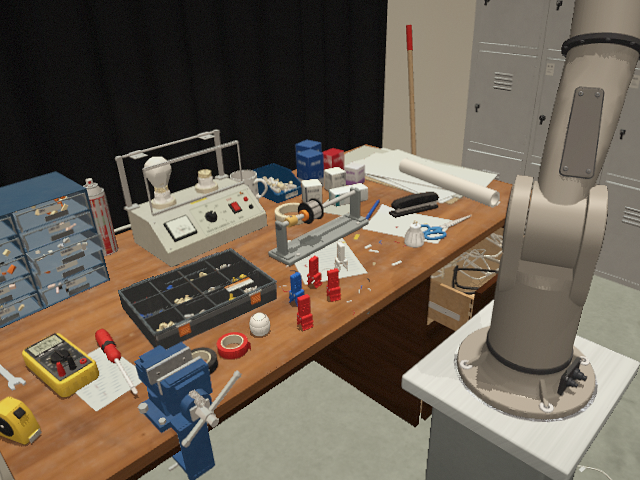

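View pics/top0.png

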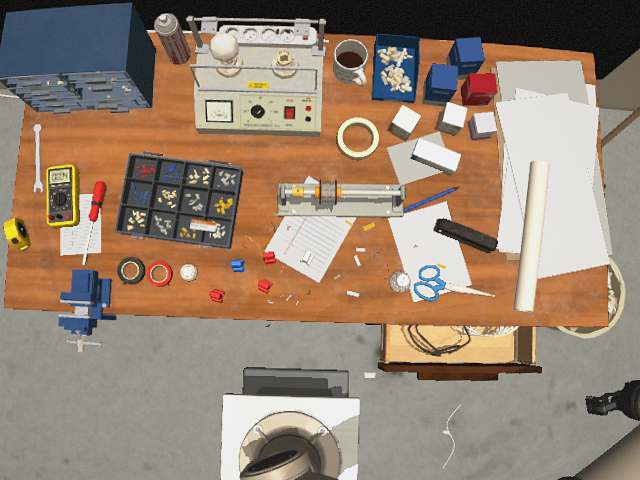

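The scene picture shows the blue clip at (296,289), red clips beside it and the rack at (320,230). In the top picture the blue clip is at (237,266), the rod runs from (283,190) to (400,190), the spool is at (328,190) and the collar is at about (297,190).

```bash
cat > h.py <<'E'
import numpy as np,cv2
def cloud(f):
    u,v=np.meshgrid(np.arange(640),np.arange(480))
    p=cv2.undistortPoints(np.stack([u,v],-1).reshape(-1,1,2).astype(float),f["K"],f["distortion"]).reshape(480,640,2)
    d=f["depth"].astype(float)
    P=np.dstack([p[...,0]*d,p[...,1]*d,d]); T=f["world_from_camera"]
    W=P@T[:3,:3].T+T[:3,3]; W[d==0]=np.nan
    return W
def hsv(f): return cv2.cvtColor(f["frame"],cv2.COLOR_RGB2HSV)
E
python3 - <<'E'
from h import *
for n,win in(("top",(220,255,250,280)),("scene",(285,265,310,310))):
    f=dict(np.load(n+"0.npz"));W=cloud(f);H=hsv(f);x0,y0,x1,y1=win
    m=np.zeros((480,640),bool);m[y0:y1,x0:x1]=True
    m&=(H[...,0]>100)&(H[...,0]<130)&(H[...,1]>120)
    P=W[m];P=P[np.isfinite(P).all(1)]
    print(n,len(P),np.nanmin(P,0),np.nanmax(P,0),np.median(P,0))
    T=P[(P[:,2]>.045)&(P[:,2]<.08)];print('tab',len(T),T.mean(0),T.min(0),T.max(0), cv2.minAreaRect((T[:,:2]*1000).astype(np.float32)))
    L=P[(P[:,2]>.005)&(P[:,2]<.03)]
    if len(L)>5:print('low',L.min(0),L.max(0),cv2.minAreaRect((L[:,:2]*1000).astype(np.float32)))
f=dict(np.load("top0.npz"));W=cloud(f)
m=(W[...,2]>.085)&(W[...,2]<.13)&(np.abs(W[...,0]-.58)<.2);m[:175]=0;m[215:]=0;m[:,:270]=0;m[:,410:]=0
for c in range(276,408,4):
    k=m[:,c]; 
    if k.any():
        q=W[:,c][k]; i=q[:,2].argmax(); print(c,k.sum(),np.round(q[i],4),np.round(q.mean(0),4),f["frame"][:,c][k][i])
I=f["frame"][:,:,::-1]
a=cv2.resize(I[170:310,200:410],None,fx=3.8,fy=3.8,interpolation=cv2.INTER_CUBIC)
cv2.imwrite("pics/crop.png",a)
E
```

```text
top 133 [ 0.43790985  0.12013289 -0.00379261] [0.46199842 0.14852191 0.07497062] [0.44581171 0.13038214 0.04979904]
tab 67 [0.45013299 0.13133003 0.06716022] [0.44449859 0.12112962 0.04979904] [0.45809967 0.14266445 0.07497062] ((450.9689636230469, 131.9769744873047), (12.841241836547852, 21.743749618530273), 6.052168846130371)
low [0.43790985 0.12013289 0.00512991] [0.46199842 0.14281407 0.02988456] ((449.4856262207031, 132.0955047607422), (23.328777313232422, 22.512556076049805), 5.024016380310059)
scene 274 [0.4362438  0.12331028 0.00309502] [0.46173376 0.14736494 0.07195027] [0.44468879 0.13984741 0.04258576]
tab 126 [0.44623504 0.13729717 0.05916409] [0.44105721 0.12331028 0.04510833] [0.45455426 0.14657889 0.07195027] ((447.666259765625, 134.9624481201172), (23.324281692504883, 13.263577461242676), 88.44784545898438)
low [0.4362438  0.12340922 0.00652325] [0.46104215 0.14658147 0.02992183] ((448.7271423339844, 134.98146057128906), (24.78702735900879, 22.9824161529541), 0.5495855212211609)
280 8 [0.6139 0.0371 0.1016] [0.6092 0.0371 0.0973] [97 97 93]
284 14 [0.6023 0.0277 0.103
[... 1484 characters left out ...]
16    0.0999] [ 0.6167 -0.1606  0.0946] [235 228 214]
372 4 [ 0.6164 -0.1688  0.1023] [ 0.6164 -0.1693  0.0974] [229 224 208]
376 5 [ 0.6153 -0.1783  0.0987] [ 0.6164 -0.1788  0.0941] [231 225 209]
380 5 [ 0.617  -0.1868  0.1028] [ 0.6162 -0.1876  0.0963] [239 234 221]
384 5 [ 0.621  -0.1965  0.0971] [ 0.6167 -0.1967  0.0956] [229 223 206]
388 5 [ 0.6187 -0.2054  0.0985] [ 0.6176 -0.2061  0.0934] [238 234 221]
392 5 [ 0.6163 -0.2142  0.1005] [ 0.6175 -0.215   0.0953] [235 231 216]
396 5 [ 0.6202 -0.2241  0.095 ] [ 0.6184 -0.2244  0.0931] [238 234 221]
400 14 [ 0.6109 -0.233   0.0968] [ 0.6176 -0.2336  0.0928] [77 76 69]
404 14 [ 0.6026 -0.2409  0.1047] [ 0.6187 -0.2416  0.0996] [157 115  83]
```

View pics/crop.png

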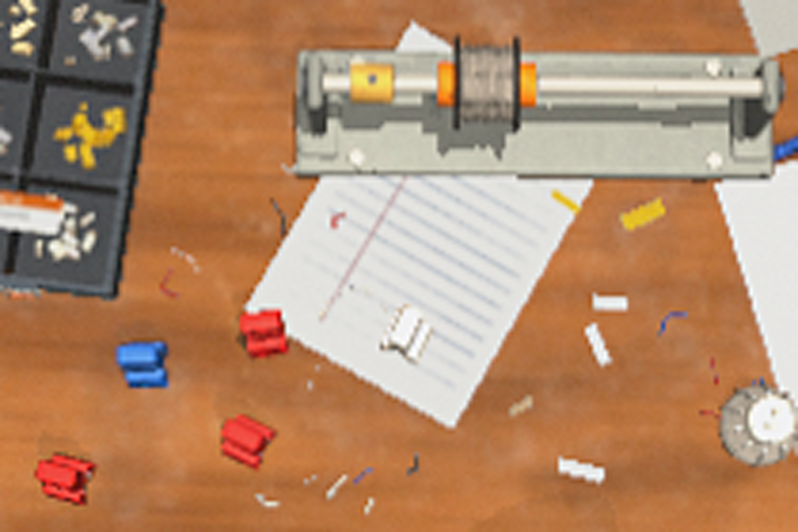

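The crop shows the blue clip at crop (143,362), about square to the world axes. The collar is at (372,82), the spool hubs at (446,85) and (527,85), and the bare rod lies right of the spool. I'll turn the tool so it closes along world x, then travel.

Request:
arm_command(
  rows=[
    {"az": -7.1,"fingers": 1},
    {"az": -7.1},
    {"az": -7.1},
    {"az": -7.1},
    {"az": -7.1},
    {"az": -7.1},
    {"az": -7.1},
    {"az": -7.1},
    {"az": -7.1},
    {"az": -7.1},
  ],
)

```text
validation failed for argument at $.ro...
```

Request:
arm_command(
  rows=[
    {"az": -3.1},
    {"x": 0.03,"y": 0.02},
    {"x": 0.03,"y": 0.02},
    {"x": 0.03,"y": 0.02},
    {"x": 0.03,"y": 0.02},
    {"x": 0.03,"y": 0.02},
    {"x": 0.03,"y": 0.02},
    {"x": 0.03,"y": 0.02},
    {"x": 0.03,"y": 0.02},
    {"x": 0.03,"y": 0.02},
  ],
)

```text
validation failed for argument at $.ro...
```

Request:
arm_command(
  rows=[
    {"x": 0.035,"y": 0.015},
    {"x": 0.035,"y": 0.015},
    {"x": 0.035,"y": 0.01},
    {"x": 0.035,"y": 0.01},
    {"x": 0.035},
    {"x": 0.035},
    {"x": 0.035},
    {"x": 0.035},
    {"x": 0.035},
    {"x": 0.035},
  ],
)

```text
validation failed for argument at $.ro...
```

Request:
arm_command(
  rows=[
    {"fingers": 1,"x": 0,"y": 0,"z": 0,"ax": 0,"ay": 0,"az": -7.1},
    {"fingers": 1,"x": 0,"y": 0,"z": 0,"ax": 0,"ay": 0,"az": -7.1},
    {"fingers": 1,"x": 0,"y": 0,"z": 0,"ax": 0,"ay": 0,"az": -7.1},
    {"fingers": 1,"x": 0,"y": 0,"z": 0,"ax": 0,"ay": 0,"az": -7.1},
    {"fingers": 1,"x": 0,"y": 0,"z": 0,"ax": 0,"ay": 0,"az": -7.1},
    {"fingers": 1,"x": 0,"y": 0,"z": 0,"ax": 0,"ay": 0,"az": -7.1},
    {"fingers": 1,"x": 0,"y": 0,"z": 0,"ax": 0,"ay": 0,"az": -7.1},
    {"fingers": 1,"x": 0,"y": 0,"z": 0,"ax": 0,"ay": 0,"az": -7.1},
    {"fingers": 1,"x": 0,"y": 0,"z": 0,"ax": 0,"ay": 0,"az": -7.1},
    {"fingers": 1,"x": 0,"y": 0,"z": 0,"ax": 0,"ay": 0,"az": -7.1},
  ],
)

```text
clock: 0.93
tcp_pos: [0.185, -0.6488, 0.2497]
orientation: [-2.273, -2.167, -0.001]
contact_force: [-1.1, -0.2, -0.3]
grip_width: 0.0854
gripper_force: 0.0
```

Request:
arm_command(
  rows=[
    {"fingers": 1,"x": 0.03,"y": 0.02,"z": 0,"ax": 0,"ay": 0,"az": -3.1},
    {"fingers": 1,"x": 0.03,"y": 0.02,"z": 0,"ax": 0,"ay": 0,"az": 0},
    {"fingers": 1,"x": 0.03,"y": 0.02,"z": 0,"ax": 0,"ay": 0,"az": 0},
    {"fingers": 1,"x": 0.03,"y": 0.02,"z": 0,"ax": 0,"ay": 0,"az": 0},
    {"fingers": 1,"x": 0.03,"y": 0.02,"z": 0,"ax": 0,"ay": 0,"az": 0},
    {"fingers": 1,"x": 0.03,"y": 0.02,"z": 0,"ax": 0,"ay": 0,"az": 0},
    {"fingers": 1,"x": 0.03,"y": 0.02,"z": 0,"ax": 0,"ay": 0,"az": 0},
    {"fingers": 1,"x": 0.03,"y": 0.02,"z": 0,"ax": 0,"ay": 0,"az": 0},
    {"fingers": 1,"x": 0.03,"y": 0.02,"z": 0,"ax": 0,"ay": 0,"az": 0},
    {"fingers": 1,"x": 0.03,"y": 0.02,"z": 0,"ax": 0,"ay": 0,"az": 0},
  ],
)

```text
clock: 1.77
tcp_pos: [0.387, -0.3485, 0.2501]
orientation: [-2.221, -2.221, 0.0]
contact_force: [0.1, -0.6, -0.7]
grip_width: 0.0855
gripper_force: 0.0
```

Request:
arm_command(
  rows=[
    {"fingers": 1,"x": 0.035,"y": 0.015,"z": 0,"ax": 0,"ay": 0,"az": 0},
    {"fingers": 1,"x": 0.035,"y": 0.015,"z": 0,"ax": 0,"ay": 0,"az": 0},
    {"fingers": 1,"x": 0.035,"y": 0.01,"z": 0,"ax": 0,"ay": 0,"az": 0},
    {"fingers": 1,"x": 0.035,"y": 0.01,"z": 0,"ax": 0,"ay": 0,"az": 0},
    {"fingers": 1,"x": 0.035,"y": 0,"z": 0,"ax": 0,"ay": 0,"az": 0},
    {"fingers": 1,"x": 0.035,"y": 0,"z": 0,"ax": 0,"ay": 0,"az": 0},
    {"fingers": 1,"x": 0.035,"y": 0,"z": 0,"ax": 0,"ay": 0,"az": 0},
    {"fingers": 1,"x": 0.035,"y": 0,"z": 0,"ax": 0,"ay": 0,"az": 0},
    {"fingers": 1,"x": 0.035,"y": 0,"z": 0,"ax": 0,"ay": 0,"az": 0},
    {"fingers": 1,"x": 0.035,"y": 0,"z": 0,"ax": 0,"ay": 0,"az": 0},
  ],
)

```text
clock: 2.6
tcp_pos: [0.4359, 0.0013, 0.2502]
orientation: [2.221, 2.221, -0.001]
contact_force: [0.1, 0.2, 0.2]
grip_width: 0.0851
gripper_force: 0.0
```

Now to about (0.45, 0.10), with fingers partly closed, for the close look.

Request:
arm_command(
  rows=[
    {"fingers": 0,"x": 0.035,"y": 0.005,"z": 0,"ax": 0,"ay": 0,"az": 0},
    {"fingers": 0,"x": 0.035,"y": 0.005,"z": 0,"ax": 0,"ay": 0,"az": 0},
    {"fingers": 0,"x": 0.035,"y": 0.005,"z": 0,"ax": 0,"ay": 0,"az": 0},
    {"fingers": 0,"x": 0.025,"y": 0,"z": 0.02,"ax": 0,"ay": 0,"az": 0},
    {"fingers": 0,"x": 0,"y": 0,"z": 0.03,"ax": 0,"ay": 0,"az": 0},
    {"fingers": 0,"x": 0,"y": 0,"z": 0.02,"ax": 0,"ay": 0,"az": 0},
    {"fingers": 0,"x": 0,"y": 0,"z": 0,"ax": 0,"ay": 0,"az": 0},
    {"fingers": 0,"x": 0,"y": 0,"z": 0,"ax": 0,"ay": 0,"az": 0},
  ],
)

```text
clock: 3.27
tcp_pos: [0.4507, 0.1296, 0.1797]
orientation: [-2.22, -2.221, 0.004]
contact_force: [-0.1, 0.2, 0.5]
grip_width: 0.0429
gripper_force: 0.0
```

```bash
python3 - <<'E'
from h import *
from bench import r
o=r.get_obs();print(o["tcp_pos"],o["grip_width"])
f=r.grab_frame("wrist");cv2.imwrite("pics/w1.png",f["frame"][:,:,::-1]);np.savez("w1.npz",**f)
W=cloud(f);H=hsv(f)
m=(H[...,0]>100)&(H[...,0]<130)&(H[...,1]>120)&(np.abs(W[...,0]-.45)<.04)&(np.abs(W[...,1]-.134)<.04)
for a,b in((.066,.08),(.045,.066),(.028,.036),(.003,.03)):
    P=W[m&(W[...,2]>a)&(W[...,2]<b)]
    if len(P)>10:print(a,len(P),P.mean(0),np.percentile(P,1,0),np.percentile(P,99,0),cv2.minAreaRect((P[:,:2]*1000).astype(np.float32)))
E
```

```text
[0.45069668 0.12956968 0.17968036] 0.04289165132101254
0.066 423 [0.45003716 0.13587058 0.06954402] [0.44429372 0.12457448 0.06697725] [0.4550686  0.14535626 0.07112368] ((450.30615234375, 135.09243774414062), (11.778409004211426, 21.42498016357422), 6.290537357330322)
0.045 31 [0.45109632 0.14241136 0.05455483] [0.44310615 0.13468551 0.04650807] [0.45652008 0.14590418 0.06261538] ((451.4364929199219, 141.61322021484375), (9.130871772766113, 16.670806884765625), 62.590999603271484)
0.028 255 [0.45098474 0.13623431 0.02981099] [0.43916943 0.12384525 0.02829041] [0.46134554 0.14587518 0.03467938] ((450.3769836425781, 134.81454467773438), (22.454404830932617, 22.38435173034668), 2.152822732925415)
0.003 182 [0.45079186 0.13684011 0.02881011] [0.43916598 0.12389252 0.01516012] [0.46135537 0.14633873 0.02998585] ((450.4841003417969, 135.01087951660156), (22.676376342773438, 22.285791397094727), 3.7233996391296387)
```

View pics/w1.png

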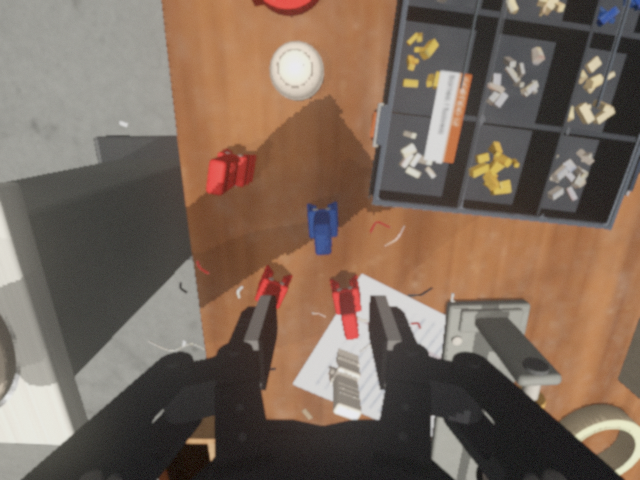

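The wrist view shows the blue clip alone at (322,228), between the two near red clips below it and the box corner at (375,205). The fingers clear the box at this opening. The clip centre measures (0.450, 0.135), so I go down and grip.

Request:
arm_command(
  rows=[
    {"fingers": 0,"x": 0.004,"y": 0,"z": 0.025,"ax": 0,"ay": 0,"az": -1},
    {"fingers": 0,"x": 0,"y": 0,"z": 0.03,"ax": 0,"ay": 0,"az": 0},
    {"fingers": 0,"x": 0,"y": 0,"z": 0.03,"ax": 0,"ay": 0,"az": 0},
    {"fingers": 0,"x": 0,"y": 0,"z": 0.025,"ax": 0,"ay": 0,"az": 0},
    {"fingers": 0,"x": 0,"y": 0,"z": 0.014,"ax": 0,"ay": 0,"az": 0},
    {"fingers": 0,"x": 0,"y": 0,"z": 0,"ax": 0,"ay": 0,"az": 0},
    {"fingers": 0,"x": 0,"y": 0,"z": 0,"ax": 0,"ay": 0,"az": 0},
  ],
)

```text
clock: 3.9
tcp_pos: [0.4524, 0.1338, 0.0573]
orientation: [2.202, 2.24, 0.001]
contact_force: [0.4, -0.4, -0.4]
grip_width: 0.0427
gripper_force: 0.0
```

Request:
arm_command(
  grip_force=60,
  rows=[
    {"fingers": -1,"x": 0,"y": 0,"z": 0,"ax": 0,"ay": 0,"az": 0},
    {"fingers": -1,"x": 0,"y": 0,"z": 0,"ax": 0,"ay": 0,"az": 0},
    {"fingers": -1,"x": 0,"y": 0,"z": 0,"ax": 0,"ay": 0,"az": 0},
    {"fingers": -1,"x": 0,"y": 0,"z": 0,"ax": 0,"ay": 0,"az": 0},
    {"fingers": -1,"x": 0,"y": 0,"z": 0,"ax": 0,"ay": 0,"az": 0},
    {"fingers": -1,"x": 0,"y": 0,"z": 0,"ax": 0,"ay": 0,"az": 0},
    {"fingers": -1,"x": 0,"y": 0,"z": 0,"ax": 0,"ay": 0,"az": 0},
    {"fingers": -1,"x": 0,"y": 0,"z": 0,"ax": 0,"ay": 0,"az": 0},
  ],
)

```text
clock: 4.57
tcp_pos: [0.4526, 0.134, 0.0574]
orientation: [2.201, 2.24, 0.003]
contact_force: [-1.1, -0.1, 8.7]
grip_width: 0.0112
gripper_force: 61.1
```

Request:
arm_command(
  rows=[
    {"fingers": -1,"x": 0,"y": 0,"z": -0.01,"ax": 0,"ay": 0,"az": 0},
    {"fingers": -1,"x": 0,"y": 0,"z": -0.03,"ax": 0,"ay": 0,"az": 0},
    {"fingers": -1,"x": 0,"y": 0,"z": -0.04,"ax": 0,"ay": 0,"az": 0},
    {"fingers": -1,"x": 0,"y": 0,"z": -0.04,"ax": 0,"ay": 0,"az": 0},
    {"fingers": -1,"x": 0,"y": 0,"z": -0.02,"ax": 0,"ay": 0,"az": 0},
    {"fingers": -1,"x": 0,"y": 0,"z": 0,"ax": 0,"ay": 0,"az": 0},
    {"fingers": -1,"x": 0,"y": 0,"z": 0,"ax": 0,"ay": 0,"az": 0},
  ],
)

```text
clock: 5.15
tcp_pos: [0.452, 0.1338, 0.1977]
orientation: [2.201, 2.239, 0.003]
contact_force: [-0.1, 0.0, -0.7]
grip_width: 0.0113
gripper_force: 60.0
```

```bash
python3 - <<'E'
from h import *
from bench import r
o=r.get_obs();print(o["tcp_pos"],o["orientation"],o["contact_force"],o["grip_width"])
t=o["tcp_pos"]
fs={n:r.grab_frame(n) for n in("scene","wrist")}
for n,f in fs.items():
    np.savez(n+"2.npz",**f);W=cloud(f);H=hsv(f)
    m=(H[...,0]>100)&(H[...,0]<130)&(H[...,1]>120)&(np.abs(W-t)<[.05,.05,.08]).all(-1)
    P=W[m]
    if len(P)>10:print(n,len(P),P.mean(0)-t,np.percentile(P,1,0)-t,np.percentile(P,99,0)-t)
a=cv2.resize(fs["scene"]["frame"][180:330,230:400,::-1],(680,600),interpolation=cv2.INTER_CUBIC)
cv2.imwrite("pics/s2.png",a)
E
```

```text
[0.4519549  0.13376456 0.1976996 ] [2.20064417 2.23904513 0.00304992] [-0.11146541  0.02524612 -0.67762366] 0.011251271936585754
scene 272 [-0.00423126  0.00544556 -0.0320744 ] [-0.01396605 -0.01073513 -0.05625411] [0.01126009 0.01283188 0.010801  ]
wrist 1574 [-0.00100061  0.00220005  0.0052902 ] [-0.01087052 -0.00994433 -0.03053709] [0.00820982 0.01116181 0.01195903]
```

View pics/s2.png

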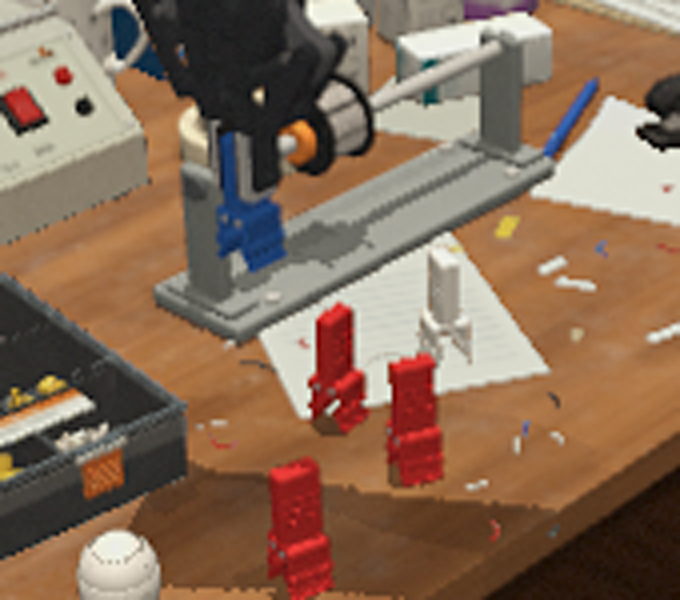

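The clip is held upright, at crop (245,205), with its feet about 57 mm below the TCP. Next I carry it over the bare rod at about y = -0.16.

Request:
arm_command(
  rows=[
    {"fingers": -1,"x": -0.01,"y": 0.006,"z": 0,"ax": 0,"ay": 0,"az": 0},
    {"fingers": -1,"x": -0.025,"y": 0.014,"z": 0,"ax": 0,"ay": 0,"az": 0},
    {"fingers": -1,"x": -0.035,"y": 0.02,"z": 0,"ax": 0,"ay": 0,"az": 0},
    {"fingers": -1,"x": -0.04,"y": 0.02,"z": 0,"ax": 0,"ay": 0,"az": 0},
    {"fingers": -1,"x": -0.04,"y": 0.02,"z": 0,"ax": 0,"ay": 0,"az": 0},
    {"fingers": -1,"x": -0.04,"y": 0.02,"z": 0,"ax": 0,"ay": 0,"az": 0},
    {"fingers": -1,"x": -0.04,"y": 0.02,"z": 0,"ax": 0,"ay": 0,"az": 0},
    {"fingers": -1,"x": -0.035,"y": 0.02,"z": 0,"ax": 0,"ay": 0,"az": 0},
    {"fingers": -1,"x": -0.025,"y": 0.014,"z": 0,"ax": 0,"ay": 0,"az": 0},
    {"fingers": -1,"x": -0.005,"y": 0.006,"z": 0,"ax": 0,"ay": 0,"az": 0},
  ],
)

```text
clock: 6.08
tcp_pos: [0.6113, -0.1557, 0.1937]
orientation: [-2.211, -2.232, 0.006]
contact_force: [-0.8, -0.3, -0.5]
grip_width: 0.011
gripper_force: 60.0
```

Request:
arm_command(
  rows=[
    {"fingers": -1,"x": 0,"y": 0,"z": 0,"ax": 0,"ay": 0,"az": 0},
    {"fingers": -1,"x": 0,"y": 0,"z": 0,"ax": 0,"ay": 0,"az": 0},
    {"fingers": -1,"x": 0,"y": 0,"z": 0,"ax": 0,"ay": 0,"az": 0},
    {"fingers": -1,"x": 0,"y": 0,"z": 0,"ax": 0,"ay": 0,"az": 0},
  ],
)

```text
clock: 6.42
tcp_pos: [0.6103, -0.1456, 0.196]
orientation: [-2.198, -2.243, 0.0]
contact_force: [0.0, 0.3, -0.2]
grip_width: 0.0112
gripper_force: 60.0
```

```bash
python3 - <<'E'
from h import *
from bench import r
o=r.get_obs();t=o["tcp_pos"];print(t,o["orientation"],o["contact_force"],o["grip_width"])
for n in("wrist","scene","top"):
    f=r.grab_frame(n);np.savez(n+"3.npz",**f);W=cloud(f);H=hsv(f)
    if n=="wrist":cv2.imwrite("pics/w3.png",f["frame"][:,:,::-1])
    m=(H[...,0]>100)&(H[...,0]<130)&(H[...,1]>120)&(np.abs(W-t)<[.05,.05,.08]).all(-1)
    P=W[m]
    if len(P)>10:print(n,'clip',len(P),np.percentile(P,1,0)-t,np.percentile(P,99,0)-t)
    # rod: bright low-sat
    m=(H[...,1]<60)&(H[...,2]>150)&(np.abs(W[...,0]-.617)<.02)&(W[...,2]>.08)&(W[...,2]<.103)&(W[...,1]<-.1)&(W[...,1]>-.23)
    P=W[m]
    if len(P)>20:
        for lo in np.arange(-.23,-.1,.02):
            q=P[(P[:,1]>lo)&(P[:,1]<lo+.02)]
            if len(q)>8:print(n,'rod',round(lo+.01,3),len(q),np.round(q.mean(0),4),np.round([q[:,0].min(),q[:,0].max(),q[:,2].max()],4))
    m=(H[...,0]>8)&(H[...,0]<24)&(H[...,1]>160)&(np.abs(W[...,0]-.616)<.02)&(W[...,2]>.08)&(W[...,2]<.112)&(W[...,1]<.03)&(W[...,1]>-.12)
    P=W[m]
    if len(P):
        h,e=np.histogram(P[:,1],np.arange(-.112,.024,.004));print(n,'orange',list(zip(np.round(e,3),h)))
E
```

```text
[ 0.61034478 -0.14556638  0.19602159] [-2.19763565e+00 -2.24340099e+00  4.78084817e-04] [ 0.04225784  0.28541829 -0.19255631] 0.011224963310648851
wrist clip 1681 [-0.00914678 -0.00970268 -0.0292816 ] [0.00972081 0.0119945  0.0133102 ]
wrist rod -0.16 36 [ 0.6157 -0.1585  0.0947] [0.6125 0.6185 0.096 ]
wrist orange [(np.float64(-0.112), np.int64(0)), (np.float64(-0.108), np.int64(0)), (np.float64(-0.104), np.int64(0)), (np.float64(-0.1), np.int64(4)), (np.float64(-0.096), np.int64(133)), (np.float64(-0.092), np.int64(68)), (np.float64(-0.088), np.int64(0)), (np.float64(-0.084), np.int64(0)), (np.float64(-0.08), np.int64(0)), (np.float64(-0.076), np.int64(0)), (np.float64(-0.072), np.int64(0)), (np.float64(-0.068), np.int64(0)), (np.float64(-0.064), np.int64(0)), (np.float64(-0.06), np.int64(0)), (np.float64(-0.056), np.int64(0)), (np.float64(-0.052), np.int64(0)), (np.float64(-0.048), np.int64(0)), (np.float64(-0.044), np.int64(1)), (np.float64(-0.04), np.int64(0)), (np.float64(-0.036), np.int64(0)), (np.float64(-0.032), np.int64(0)), (np.float64(-0.028), np.int64(0)), (np.float64(-0
[... 2428 characters left out ...]
64(0)), (np.float64(-0.06), np.int64(0)), (np.float64(-0.056), np.int64(0)), (np.float64(-0.052), np.int64(14)), (np.float64(-0.048), np.int64(17)), (np.float64(-0.044), np.int64(19)), (np.float64(-0.04), np.int64(0)), (np.float64(-0.036), np.int64(0)), (np.float64(-0.032), np.int64(0)), (np.float64(-0.028), np.int64(0)), (np.float64(-0.024), np.int64(0)), (np.float64(-0.02), np.int64(0)), (np.float64(-0.016), np.int64(3)), (np.float64(-0.012), np.int64(6)), (np.float64(-0.008), np.int64(8)), (np.float64(-0.004), np.int64(9)), (np.float64(0.0), np.int64(9)), (np.float64(0.004), np.int64(7)), (np.float64(0.008), np.int64(2)), (np.float64(0.012), np.int64(0)), (np.float64(0.016), np.int64(0))]
```

View pics/w3.png

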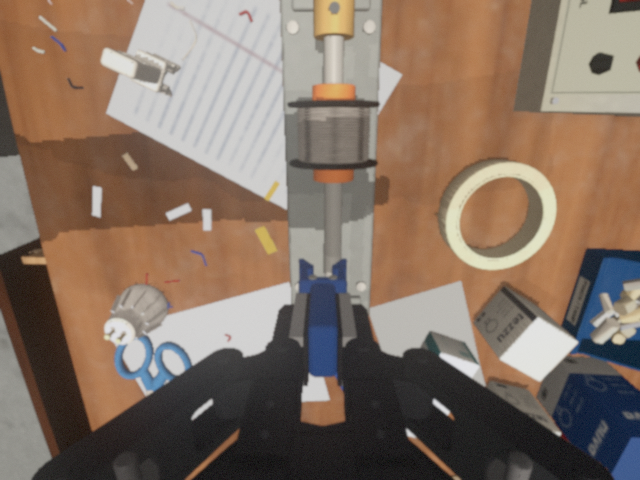

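The wrist view shows the clip in the fingers at (322,320), the rod at columns ~325–343 between it and the hub at (333,175), and the collar at (335,15). Now fit the rod edges for the lateral offset and angle.

```bash
python3 - <<'E'
from h import *
from scipy.spatial.transform import Rotation as R
from bench import r
o=r.get_obs();t=o["tcp_pos"];print(t,R.from_rotvec(o["orientation"]).as_matrix().round(4).tolist())
f=dict(np.load("wrist3.npz"));T=f["world_from_camera"];g=f["frame"].astype(float)
print("cam",T.round(4).tolist())
def ray(u,v,z):
    p=cv2.undistortPoints(np.array([[[u,v]]],float),f["K"],f["distortion"])[0,0]
    d=T[:3,:3]@[p[0],p[1],1];return T[:3,3]+d*(z-T[2,3])/d[2]
sat=hsv(f)
out=[]
for v in list(range(46,82,4))+list(range(190,256,6)):
    row=cv2.GaussianBlur(g[v-1:v+2].mean(0).mean(1)[None],(5,1),0)[0]
    gr=np.gradient(row)[312:356]
    a=np.argmax(np.abs(gr[:19]))+312;b=np.argmax(np.abs(gr[22:]))+334
    pa,pb=ray(a,v,.091),ray(b,v,.091)
    out.append(((pa+pb)/2)[:2]);print(v,a,b,((pa+pb)/2)[:2].round(4),round(1e3*(pb-pa)[0],1))
out=np.array(out);c=np.polyfit(out[:,1],out[:,0],1);print(c,np.polyval(c,t[1]),np.degrees(np.arctan(-c[0])))
# clip blue extents per row
H=sat;m=(H[...,0]>100)&(H[...,0]<130)&(H[...,1]>120)
W=cloud(f)
for v in range(262,380,8):
    u=np.where(m[v,290:360])[0]+290
    if len(u):print(v,u.min(),u.max(),W[v,u.min()+2].round(4),W[v,u.max()-2].round(4))
E
```

```text
[ 0.61079572 -0.1464139   0.19655017] [[-0.0195, 0.9998, 0.0001], [0.9998, 0.0195, -0.0002], [-0.0002, 0.0001, -1.0]]
cam [[0.9998, 0.0203, 0.0055, 0.6087], [0.021, -0.9457, -0.3245, -0.0612], [-0.0014, 0.3245, -0.9459, 0.3193], [0.0, 0.0, 0.0, 1.0]]
46 325 341 [ 0.6138 -0.0182] 9.5
50 325 341 [ 0.6139 -0.0204] 9.5
54 325 341 [ 0.6139 -0.0225] 9.5
58 326 340 [ 0.614  -0.0247] 8.4
62 326 340 [ 0.614  -0.0269] 8.4
66 325 341 [ 0.6141 -0.0291] 9.6
70 325 340 [ 0.6139 -0.0313] 9.0
74 325 340 [ 0.6139 -0.0335] 9.1
78 325 340 [ 0.614  -0.0358] 9.1
190 326 340 [ 0.6164 -0.1043] 9.3
196 327 340 [ 0.6168 -0.1083] 8.7
202 327 340 [ 0.617  -0.1124] 8.8
208 327 339 [ 0.6168 -0.1166] 8.1
214 327 339 [ 0.6169 -0.1208] 8.2
220 326 348 [ 0.6198 -0.1249] 15.1
226 326 342 [ 0.6178 -0.1293] 11.0
232 323 341 [ 0.6166 -0.1336] 12.5
238 323 341 [ 0.6167 -0.138 ] 12.5
244 323 341 [ 0.6169 -0.1424] 12.6
250 323 341 [ 0.617  -0.1469] 12.7
[-0.03136673  0.61316697] 0.6177594995734867 1.7965922396472784
270 335 337 [ 0.6176 -0.1342  0.1543] [ 0.6166 -0.1345  0.1537]
286 302 344 [ 0.6012 -0.1372  0.1675] [ 0.6195 -0.136   0.1691]
318 320 333 [ 0.6099 -0.1335  0.2021] [ 0.6135 -0.1342  0.2009]
326 310 335 [ 0.6062 -0.1342  0.2068] [ 0.6142 -0.1347  0.2058]
334 309 336 [ 0.6059 -0.1374  0.2074] [ 0.6145 -0.1367  0.208 ]
342 309 336 [ 0.6059 -0.1409  0.2074] [ 0.6146 -0.1401  0.2083]
350 309 336 [ 0.6059 -0.1447  0.2073] [ 0.6148 -0.1438  0.2082]
358 309 336 [ 0.606  -0.1475  0.2084] [ 0.6149 -0.1481  0.2075]
366 309 336 [ 0.606  -0.1514  0.2082] [ 0.615  -0.1511  0.2084]
374 313 337 [ 0.6076 -0.1555  0.208 ] [ 0.6156 -0.1559  0.2073]
```

Request:
arm_command(
  rows=[
    {"fingers": -1,"x": 0,"y": 0.006,"z": 0,"ax": 0,"ay": 0,"az": 0},
    {"fingers": -1,"x": 0,"y": 0,"z": 0.01,"ax": 0,"ay": 0,"az": 0},
    {"fingers": -1,"x": 0,"y": 0,"z": 0.02,"ax": 0,"ay": 0,"az": 0},
    {"fingers": -1,"x": 0,"y": 0,"z": 0.01,"ax": 0,"ay": 0,"az": 0},
    {"fingers": -1,"x": 0,"y": 0,"z": 0.005,"ax": 0,"ay": 0,"az": 0},
    {"fingers": -1,"x": 0,"y": 0,"z": 0.002,"ax": 0,"ay": 0,"az": 0},
    {"fingers": -1,"x": 0,"y": 0,"z": 0,"ax": 0,"ay": 0,"az": 0},
    {"fingers": -1,"x": 0,"y": 0,"z": 0,"ax": 0,"ay": 0,"az": 0},
    {"fingers": -1,"x": 0,"y": 0,"z": 0,"ax": 0,"ay": 0,"az": 0},
  ],
)

```text
clock: 7.32
tcp_pos: [0.6176, -0.1474, 0.1501]
orientation: [2.201, 2.24, 0.001]
contact_force: [1.0, 0.4, 0.1]
grip_width: 0.0113
gripper_force: 60.0
```

Request:
arm_command(
  rows=[
    {"fingers": -1,"x": 0,"y": 0,"z": 0.002,"ax": 0,"ay": 0,"az": 0},
    {"fingers": -1,"x": 0,"y": 0,"z": 0.002,"ax": 0,"ay": 0,"az": 0},
    {"fingers": -1,"x": 0,"y": 0,"z": 0.001,"ax": 0,"ay": 0,"az": 0},
    {"fingers": -1,"x": 0,"y": 0,"z": 0.001,"ax": 0,"ay": 0,"az": 0},
    {"fingers": -1,"x": 0,"y": 0,"z": 0,"ax": 0,"ay": 0,"az": 0},
  ],
)

```text
clock: 7.73
tcp_pos: [0.6169, -0.1474, 0.1431]
orientation: [-2.202, -2.241, 0.0]
contact_force: [0.2, 0.5, -1.2]
grip_width: 0.0113
gripper_force: 60.0
```

Request:
arm_command(
  rows=[
    {"fingers": -1,"x": 0,"y": 0,"z": 0.001,"ax": 0,"ay": 0,"az": 0},
    {"fingers": -1,"x": 0,"y": 0,"z": 0.001,"ax": 0,"ay": 0,"az": 0},
    {"fingers": -1,"x": 0,"y": 0,"z": 0,"ax": 0,"ay": 0,"az": 0},
  ],
)

```text
clock: 7.98
tcp_pos: [0.617, -0.1474, 0.1411]
orientation: [-2.202, -2.241, -0.0]
contact_force: [0.1, 0.4, -0.5]
grip_width: 0.0114
gripper_force: 60.0
```

Request:
arm_command(
  rows=[
    {"fingers": -1,"x": 0,"y": 0,"z": 0.001,"ax": 0,"ay": 0,"az": 0},
    {"fingers": -1,"x": 0,"y": 0,"z": 0.001,"ax": 0,"ay": 0,"az": 0},
    {"fingers": -1,"x": 0,"y": 0,"z": 0,"ax": 0,"ay": 0,"az": 0},
  ],
)

```text
clock: 8.23
tcp_pos: [0.6174, -0.1473, 0.1397]
orientation: [2.201, 2.241, 0.001]
contact_force: [0.6, 0.1, 1.7]
grip_width: 0.0108
gripper_force: 60.5
```

Contact is starting, with little side force.

Request:
arm_command(
  rows=[
    {"fingers": -1,"x": 0,"y": 0,"z": 0.001,"ax": 0,"ay": 0,"az": 0},
    {"fingers": -1,"x": 0,"y": 0,"z": 0.001,"ax": 0,"ay": 0,"az": 0},
    {"fingers": -1,"x": 0,"y": 0,"z": 0,"ax": 0,"ay": 0,"az": 0},
  ],
)

```text
clock: 8.48
tcp_pos: [0.6175, -0.1474, 0.1377]
orientation: [2.201, 2.24, 0.001]
contact_force: [-0.2, -0.2, 4.2]
grip_width: 0.0111
gripper_force: 60.7
```

Request:
arm_command(
  rows=[
    {"fingers": -1,"x": 0,"y": 0,"z": 0.001,"ax": 0,"ay": 0,"az": 0},
    {"fingers": -1,"x": 0,"y": 0,"z": 0.001,"ax": 0,"ay": 0,"az": 0},
    {"fingers": -1,"x": 0,"y": 0,"z": 0,"ax": 0,"ay": 0,"az": 0},
  ],
)

```text
clock: 8.73
tcp_pos: [0.6172, -0.1474, 0.1352]
orientation: [2.202, 2.241, 0.001]
contact_force: [0.4, -0.4, 2.3]
grip_width: 0.0114
gripper_force: 60.5
```

Request:
arm_command(
  rows=[
    {"fingers": -1,"x": 0,"y": 0,"z": 0.001,"ax": 0,"ay": 0,"az": 0},
    {"fingers": -1,"x": 0,"y": 0,"z": 0.001,"ax": 0,"ay": 0,"az": 0},
    {"fingers": -1,"x": 0,"y": 0,"z": 0,"ax": 0,"ay": 0,"az": 0},
  ],
)

```text
clock: 8.98
tcp_pos: [0.617, -0.1474, 0.1328]
orientation: [-2.201, -2.241, -0.0]
contact_force: [2.0, 0.1, -0.6]
grip_width: 0.011
gripper_force: 60.0
```

Request:
arm_command(
  rows=[
    {"fingers": -1,"x": 0,"y": 0,"z": 0.001,"ax": 0,"ay": 0,"az": 0},
    {"fingers": -1,"x": 0,"y": 0,"z": 0.0005,"ax": 0,"ay": 0,"az": 0},
    {"fingers": -1,"x": 0,"y": 0,"z": 0,"ax": 0,"ay": 0,"az": 0},
  ],
)

```text
clock: 9.23
tcp_pos: [0.6171, -0.1473, 0.1313]
orientation: [-2.201, -2.241, -0.0]
contact_force: [2.7, 0.1, -2.5]
grip_width: 0.0113
gripper_force: 59.6
```

Request:
arm_command(
  rows=[
    {"fingers": -1,"x": 0,"y": 0,"z": 0.0005,"ax": 0,"ay": 0,"az": 0},
    {"fingers": -1,"x": 0,"y": 0,"z": 0.0005,"ax": 0,"ay": 0,"az": 0},
    {"fingers": -1,"x": 0,"y": 0,"z": 0,"ax": 0,"ay": 0,"az": 0},
  ],
)

```text
clock: 9.48
tcp_pos: [0.6172, -0.1474, 0.1307]
orientation: [2.202, 2.241, 0.0]
contact_force: [3.1, -0.7, -2.1]
grip_width: 0.0116
gripper_force: 59.7
```

Request:
arm_command(
  rows=[
    {"fingers": -1,"x": 0,"y": 0,"z": 0.0005,"ax": 0,"ay": 0,"az": 0},
    {"fingers": -1,"x": 0,"y": 0,"z": 0.0005,"ax": 0,"ay": 0,"az": 0},
    {"fingers": -1,"x": 0,"y": 0,"z": 0,"ax": 0,"ay": 0,"az": 0},
  ],
)

```text
clock: 9.73
tcp_pos: [0.6172, -0.1473, 0.1303]
orientation: [2.201, 2.241, 0.0]
contact_force: [1.3, 0.5, 4.1]
grip_width: 0.011
gripper_force: 60.7
```

Request:
arm_command(
  rows=[
    {"fingers": -1,"x": 0,"y": 0,"z": 0.0005,"ax": 0,"ay": 0,"az": 0},
    {"fingers": -1,"x": 0,"y": 0,"z": 0,"ax": 0,"ay": 0,"az": 0},
  ],
)

```text
clock: 9.9
tcp_pos: [0.6172, -0.1473, 0.1303]
orientation: [2.201, 2.241, 0.0]
contact_force: [-0.4, 0.1, 7.4]
grip_width: 0.0109
gripper_force: 61.3
```

Request:
arm_command(
  rows=[
    {"fingers": -1,"x": 0,"y": 0,"z": 0.0005,"ax": 0,"ay": 0,"az": 0},
    {"fingers": -1,"x": 0,"y": 0,"z": 0.0003,"ax": 0,"ay": 0,"az": 0},
    {"fingers": -1,"x": 0,"y": 0,"z": 0,"ax": 0,"ay": 0,"az": 0},
  ],
)

```text
clock: 10.15
tcp_pos: [0.6173, -0.1473, 0.1302]
orientation: [2.201, 2.24, -0.0]
contact_force: [-1.7, 1.3, 12.0]
grip_width: 0.0106
gripper_force: 62.0
```

Request:
arm_command(
  rows=[
    {"fingers": -1,"x": 0,"y": 0,"z": 0.0005,"ax": 0,"ay": 0,"az": 0},
    {"fingers": -1,"x": 0,"y": 0,"z": 0,"ax": 0,"ay": 0,"az": 0},
    {"fingers": -1,"x": 0,"y": 0,"z": 0,"ax": 0,"ay": 0,"az": 0},
    {"fingers": -1,"x": 0,"y": 0,"z": 0,"ax": 0,"ay": 0,"az": 0},
  ],
)

```text
clock: 10.48
tcp_pos: [0.6173, -0.1473, 0.1302]
orientation: [2.201, 2.24, -0.0]
contact_force: [-3.6, 0.4, 16.7]
grip_width: 0.0113
gripper_force: 62.6
```

Seated at about 16 N. I relieve the vertical force and start sliding.

Request:
arm_command(
  rows=[
    {"fingers": -1,"x": 0,"y": 0,"z": -0.001,"ax": 0,"ay": 0,"az": 0},
    {"fingers": -1,"x": 0,"y": 0,"z": -0.001,"ax": 0,"ay": 0,"az": 0},
    {"fingers": -1,"x": 0.002,"y": 0,"z": 0,"ax": 0,"ay": 0,"az": 0},
    {"fingers": -1,"x": 0.003,"y": 0,"z": 0,"ax": 0,"ay": 0,"az": 0},
    {"fingers": -1,"x": 0.003,"y": 0,"z": 0,"ax": 0,"ay": 0,"az": 0},
    {"fingers": -1,"x": 0.002,"y": 0,"z": 0,"ax": 0,"ay": 0,"az": 0},
  ],
)

```text
clock: 10.98
tcp_pos: [0.617, -0.1391, 0.1303]
orientation: [2.202, 2.238, -0.002]
contact_force: [1.6, -4.9, 5.2]
grip_width: 0.0115
gripper_force: 60.7
```

Request:
arm_command(
  rows=[
    {"fingers": -1,"x": 0.002,"y": 0,"z": -0.0006,"ax": 0,"ay": 0,"az": 0},
    {"fingers": -1,"x": 0.002,"y": 0,"z": 0,"ax": 0,"ay": 0,"az": 0},
    {"fingers": -1,"x": 0.002,"y": 0,"z": 0,"ax": 0,"ay": 0,"az": 0},
    {"fingers": -1,"x": 0.002,"y": 0,"z": 0,"ax": 0,"ay": 0,"az": 0},
    {"fingers": -1,"x": 0.002,"y": 0,"z": 0,"ax": 0,"ay": 0,"az": 0},
  ],
)

```text
clock: 11.4
tcp_pos: [0.6166, -0.1272, 0.1304]
orientation: [-2.201, -2.241, 0.0]
contact_force: [2.9, -3.9, -0.7]
grip_width: 0.0114
gripper_force: 60.0
```

Request:
arm_command(
  rows=[
    {"fingers": -1,"x": 0.002,"y": 0,"z": 0,"ax": 0,"ay": 0,"az": 0},
    {"fingers": -1,"x": 0.002,"y": 0,"z": 0,"ax": 0,"ay": 0,"az": 0},
    {"fingers": -1,"x": 0.001,"y": 0,"z": 0,"ax": 0,"ay": 0,"az": 0},
    {"fingers": -1,"x": 0.001,"y": 0,"z": 0,"ax": 0,"ay": 0,"az": 0},
  ],
)

```text
clock: 11.73
tcp_pos: [0.6164, -0.1209, 0.1304]
orientation: [-2.201, -2.241, -0.0]
contact_force: [2.6, -2.5, -1.4]
grip_width: 0.0115
gripper_force: 59.9
```

Request:
arm_command(
  rows=[
    {"fingers": -1,"x": 0.001,"y": 0.0003,"z": 0,"ax": 0,"ay": 0,"az": 0},
    {"fingers": -1,"x": 0.001,"y": 0,"z": 0,"ax": 0,"ay": 0,"az": 0},
    {"fingers": -1,"x": 0.001,"y": 0,"z": 0,"ax": 0,"ay": 0,"az": 0},
    {"fingers": -1,"x": 0.001,"y": 0,"z": 0,"ax": 0,"ay": 0,"az": 0},
    {"fingers": -1,"x": 0.001,"y": 0,"z": 0,"ax": 0,"ay": 0,"az": 0},
    {"fingers": -1,"x": 0.001,"y": 0,"z": 0,"ax": 0,"ay": 0,"az": 0},
    {"fingers": -1,"x": 0.001,"y": 0,"z": 0,"ax": 0,"ay": 0,"az": 0},
    {"fingers": -1,"x": 0.001,"y": 0,"z": 0,"ax": 0,"ay": 0,"az": 0},
  ],
)

```text
clock: 12.4
tcp_pos: [0.6165, -0.113, 0.1305]
orientation: [-2.201, -2.241, 0.0]
contact_force: [1.0, -1.2, -2.9]
grip_width: 0.0108
gripper_force: 59.8
```

Request:
arm_command(
  rows=[
    {"fingers": -1,"x": 0.001,"y": 0,"z": 0,"ax": 0,"ay": 0,"az": 0},
    {"fingers": -1,"x": 0.001,"y": 0,"z": 0,"ax": 0,"ay": 0,"az": 0},
    {"fingers": -1,"x": 0.001,"y": 0,"z": 0,"ax": 0,"ay": 0,"az": 0},
    {"fingers": -1,"x": 0.001,"y": 0,"z": 0,"ax": 0,"ay": 0,"az": 0},
    {"fingers": -1,"x": 0.001,"y": 0,"z": 0,"ax": 0,"ay": 0,"az": 0},
    {"fingers": -1,"x": 0.001,"y": 0,"z": 0,"ax": 0,"ay": 0,"az": 0},
  ],
)

```text
clock: 12.9
tcp_pos: [0.6165, -0.1079, 0.1306]
orientation: [2.202, 2.24, -0.001]
contact_force: [0.1, -2.4, -1.1]
grip_width: 0.0112
gripper_force: 59.9
```

Request:
arm_command(
  rows=[
    {"fingers": -1,"x": 0.001,"y": 0,"z": 0,"ax": 0,"ay": 0,"az": 0},
    {"fingers": -1,"x": 0.001,"y": 0,"z": 0,"ax": 0,"ay": 0,"az": 0},
    {"fingers": -1,"x": 0.001,"y": 0,"z": 0,"ax": 0,"ay": 0,"az": 0},
    {"fingers": -1,"x": 0.001,"y": 0,"z": 0,"ax": 0,"ay": 0,"az": 0},
    {"fingers": -1,"x": 0.001,"y": 0,"z": 0,"ax": 0,"ay": 0,"az": 0},
    {"fingers": -1,"x": 0.001,"y": 0,"z": 0,"ax": 0,"ay": 0,"az": 0},
  ],
)

```text
clock: 13.4
tcp_pos: [0.6163, -0.1013, 0.1305]
orientation: [-2.201, -2.241, 0.0]
contact_force: [-0.4, -2.8, -0.3]
grip_width: 0.0111
gripper_force: 59.9
```

Request:
arm_command(
  rows=[
    {"fingers": -1,"x": 0.001,"y": 0,"z": 0,"ax": 0,"ay": 0,"az": 0},
    {"fingers": -1,"x": 0.001,"y": 0,"z": 0,"ax": 0,"ay": 0,"az": 0},
    {"fingers": -1,"x": 0.001,"y": 0,"z": 0,"ax": 0,"ay": 0,"az": 0},
    {"fingers": -1,"x": 0.001,"y": 0,"z": 0,"ax": 0,"ay": 0,"az": 0},
    {"fingers": -1,"x": 0.001,"y": 0,"z": 0,"ax": 0,"ay": 0,"az": 0},
    {"fingers": -1,"x": 0.001,"y": 0,"z": 0,"ax": 0,"ay": 0,"az": 0},
    {"fingers": -1,"x": 0.001,"y": 0,"z": 0,"ax": 0,"ay": 0,"az": 0},
  ],
)

```text
clock: 13.98
tcp_pos: [0.6162, -0.0944, 0.1305]
orientation: [-2.202, -2.241, 0.001]
contact_force: [-1.0, -2.9, -1.1]
grip_width: 0.0112
gripper_force: 59.9
```

Request:
arm_command(
  rows=[
    {"fingers": -1,"x": 0.001,"y": 0,"z": 0,"ax": 0,"ay": 0,"az": 0},
    {"fingers": -1,"x": 0.001,"y": 0,"z": 0,"ax": 0,"ay": 0,"az": 0},
    {"fingers": -1,"x": 0.001,"y": 0,"z": 0,"ax": 0,"ay": 0,"az": 0},
  ],
)

```text
clock: 14.23
tcp_pos: [0.6162, -0.0914, 0.1305]
orientation: [-2.202, -2.241, 0.001]
contact_force: [-2.0, -1.8, -0.5]
grip_width: 0.0107
gripper_force: 59.9
```

```bash
python3 - <<'E'
from h import *
from bench import r
o=r.get_obs();print(o["tcp_pos"],o["contact_force"])
f=r.grab_frame("wrist");W=cloud(f);H=hsv(f)
cv2.imwrite("pics/w4.png",f["frame"][0:360,180:500,::-1])
E
```

```text
[ 0.61615497 -0.09142435  0.1304805 ] [-2.03210267 -1.82593651 -0.46754951]
```

View pics/w4.png

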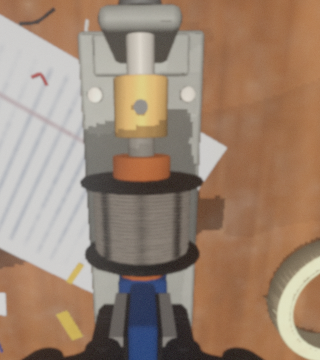

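The wrist view shows the clip against the near hub at crop (141,278) and a gap of about 18 px (~8 mm) between the far hub and the collar at crop row 145. Keep going, then slow down.

Request:
arm_command(
  rows=[
    {"fingers": -1,"x": 0.001,"y": -0.0003,"z": 0,"ax": 0,"ay": 0,"az": 0},
    {"fingers": -1,"x": 0.001,"y": 0,"z": 0,"ax": 0,"ay": 0,"az": 0},
    {"fingers": -1,"x": 0.001,"y": 0,"z": 0,"ax": 0,"ay": 0,"az": 0},
    {"fingers": -1,"x": 0.001,"y": 0,"z": 0,"ax": 0,"ay": 0,"az": 0},
  ],
)

```text
clock: 14.62
tcp_pos: [0.616, -0.0874, 0.1306]
orientation: [2.202, 2.241, 0.0]
contact_force: [-1.3, -3.1, -0.3]
grip_width: 0.0114
gripper_force: 59.9
```

Request:
arm_command(
  rows=[
    {"fingers": -1,"x": 0.0007,"y": 0,"z": 0,"ax": 0,"ay": 0,"az": 0},
    {"fingers": -1,"x": 0.0007,"y": 0,"z": 0,"ax": 0,"ay": 0,"az": 0},
  ],
)

```text
clock: 14.78
tcp_pos: [0.616, -0.0859, 0.1306]
orientation: [2.202, 2.241, 0.0]
contact_force: [-0.9, -2.7, -0.8]
grip_width: 0.011
gripper_force: 59.9
```

Request:
arm_command(
  rows=[
    {"fingers": -1,"x": 0.0006,"y": 0,"z": 0,"ax": 0,"ay": 0,"az": 0},
    {"fingers": -1,"x": 0.0006,"y": 0,"z": 0,"ax": 0,"ay": 0,"az": 0},
  ],
)

```text
clock: 14.95
tcp_pos: [0.616, -0.0847, 0.1306]
orientation: [2.202, 2.241, 0.0]
contact_force: [-1.4, -2.3, -0.8]
grip_width: 0.011
gripper_force: 59.9
```

Request:
arm_command(
  rows=[
    {"fingers": -1,"x": 0.0006,"y": 0,"z": 0,"ax": 0,"ay": 0,"az": 0},
    {"fingers": -1,"x": 0.0006,"y": 0,"z": 0,"ax": 0,"ay": 0,"az": 0},
  ],
)

```text
clock: 15.12
tcp_pos: [0.616, -0.0836, 0.1306]
orientation: [2.202, 2.241, 0.0]
contact_force: [-0.6, -0.9, -1.2]
grip_width: 0.011
gripper_force: 59.9
```

Request:
arm_command(
  rows=[
    {"fingers": -1,"x": 0.0005,"y": 0,"z": 0,"ax": 0,"ay": 0,"az": 0},
    {"fingers": -1,"x": 0.0005,"y": 0,"z": 0,"ax": 0,"ay": 0,"az": 0},
  ],
)

```text
clock: 15.28
tcp_pos: [0.6159, -0.083, 0.1306]
orientation: [2.202, 2.24, -0.001]
contact_force: [-0.3, -4.6, 0.1]
grip_width: 0.0112
gripper_force: 59.9
```

Request:
arm_command(
  rows=[
    {"fingers": -1,"x": 0.0005,"y": 0,"z": 0,"ax": 0,"ay": 0,"az": 0},
    {"fingers": -1,"x": 0.0005,"y": 0,"z": 0,"ax": 0,"ay": 0,"az": 0},
  ],
)

```text
clock: 15.45
tcp_pos: [0.6159, -0.0829, 0.1306]
orientation: [2.202, 2.239, -0.002]
contact_force: [-0.5, -6.0, -1.1]
grip_width: 0.0114
gripper_force: 59.9
```

Collar contact is made, so I build up to about 15 N.

Request:
arm_command(
  rows=[
    {"fingers": -1,"x": 0.0005,"y": 0,"z": 0,"ax": 0,"ay": 0,"az": 0},
    {"fingers": -1,"x": 0.0003,"y": 0,"z": 0,"ax": 0,"ay": 0,"az": 0},
    {"fingers": -1,"x": 0,"y": 0,"z": 0,"ax": 0,"ay": 0,"az": 0},
  ],
)

```text
clock: 15.7
tcp_pos: [0.6159, -0.0829, 0.1306]
orientation: [2.202, 2.238, -0.003]
contact_force: [-0.6, -7.0, -0.4]
grip_width: 0.0113
gripper_force: 59.9
```

Request:
arm_command(
  rows=[
    {"fingers": -1,"x": 0.0005,"y": 0,"z": 0,"ax": 0,"ay": 0,"az": 0},
    {"fingers": -1,"x": 0.0005,"y": 0,"z": 0,"ax": 0,"ay": 0,"az": 0},
    {"fingers": -1,"x": 0,"y": 0,"z": 0,"ax": 0,"ay": 0,"az": 0},
  ],
)

```text
clock: 15.95
tcp_pos: [0.6159, -0.0828, 0.1306]
orientation: [2.202, 2.237, -0.004]
contact_force: [-0.5, -8.2, -1.6]
grip_width: 0.0109
gripper_force: 59.9
```

Request:
arm_command(
  rows=[
    {"fingers": -1,"x": 0.001,"y": 0,"z": 0,"ax": 0,"ay": 0,"az": 0},
    {"fingers": -1,"x": 0.001,"y": 0,"z": 0,"ax": 0,"ay": 0,"az": 0},
    {"fingers": -1,"x": 0,"y": 0,"z": 0,"ax": 0,"ay": 0,"az": 0},
  ],
)

```text
clock: 16.2
tcp_pos: [0.6159, -0.0827, 0.1306]
orientation: [2.203, 2.235, -0.007]
contact_force: [-0.7, -12.3, -0.5]
grip_width: 0.0113
gripper_force: 60.0
```

Request:
arm_command(
  rows=[
    {"fingers": -1,"x": 0.001,"y": 0,"z": 0,"ax": 0,"ay": 0,"az": 0},
    {"fingers": -1,"x": 0.0006,"y": 0,"z": 0,"ax": 0,"ay": 0,"az": 0},
    {"fingers": -1,"x": 0,"y": 0,"z": 0,"ax": 0,"ay": 0,"az": 0},
    {"fingers": -1,"x": 0,"y": 0,"z": 0,"ax": 0,"ay": 0,"az": 0},
    {"fingers": -1,"x": 0,"y": 0,"z": 0,"ax": 0,"ay": 0,"az": 0},
  ],
)

```text
clock: 16.62
tcp_pos: [0.6159, -0.0825, 0.1306]
orientation: [2.203, 2.233, -0.008]
contact_force: [-0.5, -14.8, 0.6]
grip_width: 0.0112
gripper_force: 60.0
```

Request:
arm_command(
  rows=[
    {"fingers": -1,"x": 0.0006,"y": 0,"z": 0,"ax": 0,"ay": 0,"az": 0},
    {"fingers": -1,"x": 0,"y": 0,"z": 0,"ax": 0,"ay": 0,"az": 0},
    {"fingers": -1,"x": 0,"y": 0,"z": 0,"ax": 0,"ay": 0,"az": 0},
    {"fingers": -1,"x": 0,"y": 0,"z": 0,"ax": 0,"ay": 0,"az": 0},
    {"fingers": -1,"x": 0,"y": 0,"z": 0,"ax": 0,"ay": 0,"az": 0},
    {"fingers": -1,"x": 0,"y": 0,"z": 0,"ax": 0,"ay": 0,"az": 0},
    {"fingers": -1,"x": 0,"y": 0,"z": 0,"ax": 0,"ay": 0,"az": 0},
  ],
)

```text
clock: 17.2
tcp_pos: [0.6159, -0.0825, 0.1307]
orientation: [2.203, 2.232, -0.009]
contact_force: [-0.5, -15.8, -0.3]
grip_width: 0.011
gripper_force: 60.0
```

Request:
arm_command(
  rows=[
    {"fingers": -1,"x": -0.001,"y": 0,"z": 0,"ax": 0,"ay": 0,"az": 0},
    {"fingers": -1,"x": -0.001,"y": 0,"z": 0,"ax": 0,"ay": 0,"az": 0},
    {"fingers": -1,"x": -0.001,"y": 0,"z": 0,"ax": 0,"ay": 0,"az": 0},
    {"fingers": -1,"x": -0.001,"y": 0,"z": 0,"ax": 0,"ay": 0,"az": 0},
    {"fingers": -1,"x": -0.001,"y": 0,"z": 0,"ax": 0,"ay": 0,"az": 0},
    {"fingers": -1,"x": 0,"y": 0,"z": 0,"ax": 0,"ay": 0,"az": 0},
    {"fingers": -1,"x": 0,"y": 0,"z": 0,"ax": 0,"ay": 0,"az": 0},
  ],
)

```text
clock: 17.78
tcp_pos: [0.6159, -0.0829, 0.1306]
orientation: [2.202, 2.238, -0.003]
contact_force: [-1.5, -6.2, -1.0]
grip_width: 0.0109
gripper_force: 59.9
```

Request:
arm_command(
  rows=[
    {"fingers": -1,"x": -0.001,"y": 0,"z": 0,"ax": 0,"ay": 0,"az": 0},
    {"fingers": -1,"x": -0.0005,"y": 0,"z": 0,"ax": 0,"ay": 0,"az": 0},
    {"fingers": -1,"x": 0,"y": 0,"z": 0,"ax": 0,"ay": 0,"az": 0},
  ],
)

```text
clock: 18.03
tcp_pos: [0.6159, -0.083, 0.1306]
orientation: [2.202, 2.24, -0.001]
contact_force: [-0.9, -5.8, -1.5]
grip_width: 0.0113
gripper_force: 59.9
```

Request:
arm_command(
  grip_force=20,
  rows=[
    {"fingers": -1,"x": -0.0003,"y": 0,"z": 0,"ax": 0,"ay": 0,"az": 0},
    {"fingers": -1,"x": 0,"y": 0,"z": 0,"ax": 0,"ay": 0,"az": 0},
    {"fingers": -0.6,"x": 0,"y": 0,"z": 0,"ax": 0,"ay": 0,"az": 0},
    {"fingers": -0.5,"x": 0,"y": 0,"z": 0,"ax": 0,"ay": 0,"az": 0},
    {"fingers": -0.4,"x": 0,"y": 0,"z": 0,"ax": 0,"ay": 0,"az": 0},
    {"fingers": -0.3,"x": 0,"y": 0,"z": 0,"ax": 0,"ay": 0,"az": 0},
    {"fingers": -0.2,"x": 0,"y": 0,"z": 0,"ax": 0,"ay": 0,"az": 0},
    {"fingers": -0.2,"x": 0,"y": 0,"z": 0,"ax": 0,"ay": 0,"az": 0},
  ],
)

```text
clock: 18.7
tcp_pos: [0.616, -0.082, 0.1307]
orientation: [-2.201, -2.241, -0.001]
contact_force: [-0.4, 0.8, -0.3]
grip_width: 0.0344
gripper_force: 0.0
```

```bash
python3 - <<'E'
from bench import r
import cv2
o=r.get_obs();print(o["tcp_pos"],o["contact_force"],o["grip_width"])
f=r.grab_frame("wrist")
cv2.imwrite("pics/w5.png",cv2.resize(f["frame"][60:400,180:500,::-1],None,fx=1.7,fy=1.7))
E
```

```text
[ 0.61601496 -0.0819552   0.13070601] [-0.40225953  0.77397576 -0.2891989 ] 0.03443143646159866
```

View pics/w5.png

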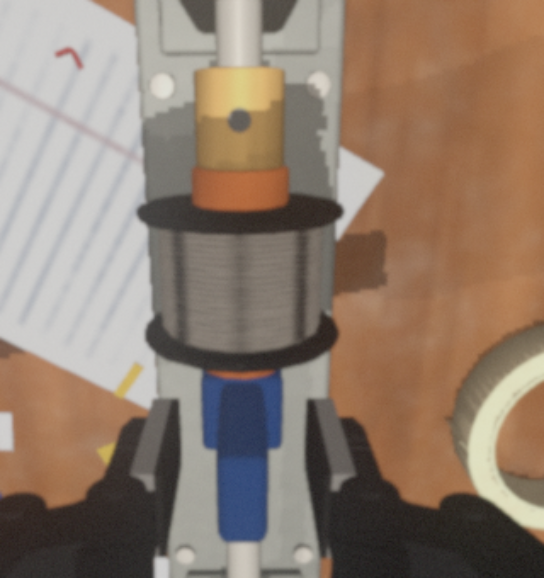

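The far hub touches the collar (row 170), the clip sits against the near hub (row 375), and the fingers are clear on both sides. Retreat straight up.

Request:
arm_command(
  rows=[
    {"fingers": -0.2,"x": -0.001,"y": 0,"z": -0.01,"ax": 0,"ay": 0,"az": 0},
    {"fingers": -0.2,"x": 0,"y": 0,"z": -0.02,"ax": 0,"ay": 0,"az": 0},
    {"fingers": -0.2,"x": 0,"y": 0,"z": -0.03,"ax": 0,"ay": 0,"az": 0},
    {"fingers": -0.2,"x": 0,"y": 0,"z": -0.04,"ax": 0,"ay": 0,"az": 0},
    {"fingers": -0.2,"x": 0,"y": 0,"z": -0.02,"ax": 0,"ay": 0,"az": 0},
    {"fingers": -0.2,"x": 0,"y": 0,"z": 0,"ax": 0,"ay": 0,"az": 0},
    {"fingers": -0.2,"x": 0,"y": 0,"z": 0,"ax": 0,"ay": 0,"az": 0},
    {"fingers": -0.2,"x": 0,"y": 0,"z": 0,"ax": 0,"ay": 0,"az": 0},
  ],
)

```text
clock: 19.42
tcp_pos: [0.6154, -0.0836, 0.2503]
orientation: [-2.202, -2.241, 0.001]
contact_force: [0.0, -0.5, -0.5]
grip_width: 0.0342
gripper_force: 0.0
```

```bash
python3 - <<'E'
from bench import r
import cv2
o=r.get_obs();print(o["tcp_pos"],o["contact_force"],o["grip_width"])
f=r.grab_frame("scene")
cv2.imwrite("pics/s5.png",cv2.resize(f["frame"][160:310,250:420,::-1],(680,600),interpolation=cv2.INTER_CUBIC))
E
```

```text
[ 0.6153933  -0.08359852  0.25030014] [ 0.01910929 -0.5074711  -0.49042823] 0.034178234012895936
```

View pics/s5.png

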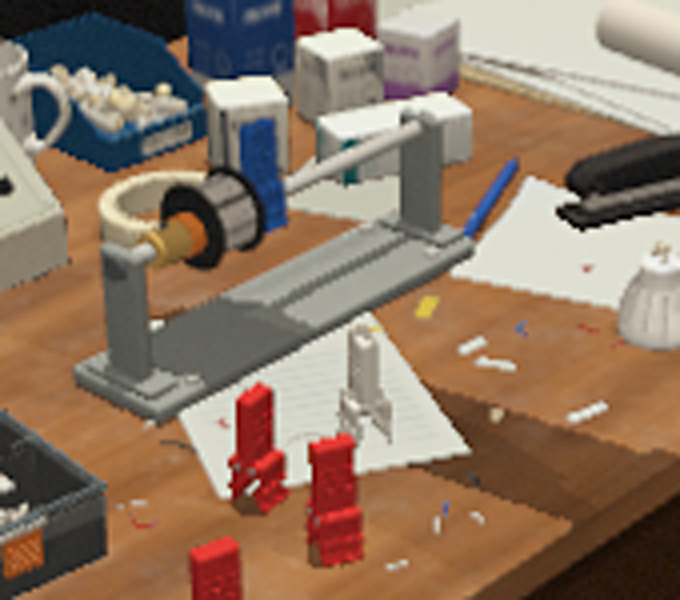

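The clip stands upright on the rod at crop (263,175), against the spool, with the far hub at the collar (170,245). The bystanders in view are where they were.

```bash
python3 -c "
from bench import r
print(r.hand_in())"
```

```text
the job is handed in; nothing more can be done
None
```

The blue clip is snapped onto the rod (seated at about 16 N) and snug against the spool's hub with the spool against the brass collar (pressed there at about 15 N); the gripper let go, backed clear, and the job is handed in at about 19.5 s, though `hand_in()` returned no verdict.

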